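# Push the vial carrier through the L-shaped slot to the reader

## Task

The round steel vial carrier on the sampler's loading deck rides with a guide pin in an L-shaped slot. With the fingertips, gently push it along the long leg of the slot to the corner, then sideways along the short leg until it is fully home against the black reader block. Only push it: do not squeeze it hard, lift it or tip it. Leave all the other things where they stand, and finish with the hand clear.

Things in the scene. Friction and masses are not known exactly. Their poses are not given: they have to be found in the camera images.
- loader: Fixed loading deck: flat aluminium plate on a black base, 240 (x) x 220 (y) x 30 mm high; place and yaw vary. Origin at the centre of its underside, z up. In its top, 30 mm above the table, is an L-shaped slot 14 mm wide, 14 mm deep, with black walls and floor: long leg along the deck's +x, then short leg along +y. A black reader block stands on it past the short leg.
- carrier: Loose vial carrier: steel disc, 56 mm diameter, 22 mm high, 0.2 to 0.42 kg, an amber vial (12 mm diameter, top 46 mm above the deck) fixed in its middle. Origin at the centre of the disc's underside, on the deck top; z up. A pin under it (10 mm diameter, 10 mm long) sits in the slot with 2 mm play each side. It slides and spins freely, does not spring back; starts in the first 40 mm of the long leg.
- slot_start (a point): Point on the deck top, slot centre line, beginning of the long leg; deck frame (-75, -40, 30) mm. The cut goes on 7 mm beyond it.
- slot_corner (a point): Point on the deck top, slot centre line, at the corner; deck frame (45, -40, 30) mm. Axes as the deck's: long leg along x, short leg along y. The pin must be pushed right up to the end of the long leg (carrier centre 43 to 47 mm along the deck's x) before the carrier can go sideways.
- slot_end (a point): Point on the deck top where the carrier's centre lies when it is home, touching the reader block; deck frame (45, 45, 30) mm. The cut goes on 9 mm beyond it, so that the block, not the slot, stops the carrier.
- reader_face (a point): Middle of the foot of the reader block's face towards the slot; deck frame (45, 73, 30) mm. The block is a fixed black box, 70 (x) x 32 (y) mm, 34 mm high above the deck top, reaching from this face to +y.
- jar: Bystander: loose whitish glass jar with a white label and lid, 40 mm in diameter, 50 mm high, standing on the deck within the L, near deck frame (-45, 52) mm. Origin at the centre of its underside.
- dropper: Bystander: loose small amber bottle with a black cap, 28 mm in diameter, 60 mm high, standing on the deck beyond the short leg, near deck frame (102, 10) mm. Origin at the centre of its underside.
- tip_box: Bystander: loose pipette-tip box, 85 x 120 mm, 52 mm high, standing on the table beside the deck on its +y side. Origin at the centre of its underside.
- beaker: Bystander: loose glass beaker, 60 mm in diameter, 70 mm high, standing on the table beside the deck on its -y side. Origin at the centre of its underside.
- driver: Bystander: loose screwdriver, 160 mm long, lying on the table beyond the deck on its +x side. Origin underneath it, x along it.
- solvent: Bystander: loose solvent bottle with a blue cap, 76 mm in diameter, 150 mm high, standing on the table well off to the right (-y side) of the deck. Origin at the centre of its underside.
Not all that is in view belongs to the job. Leave any blue or red look-alike of the carrier alone.

How it is judged:
By the outcome, as a careful person would: the job done as asked, in the order asked, and still so for the second after the job is handed in, with the robot touching nothing.
It also fails if it takes over 59 s, if anything falls off the work surface, if the arm or the gripper's body presses on something with over 40 N, if the wrist force passes 120 N, or if a joint passes its speed limit or range.

## Robot

A 7-joint arm with a two-finger parallel gripper is mounted at the origin on the work surface. World frame = base frame: x ahead of the robot, y to its left, z up, the work surface at z = 0. Lengths are in m, angles in rad, forces in N, time in s.
With the tool pointing down it reaches from about 0.35 to 0.9 m from the base axis. Payload 19.9 kg.
Tool frame: the origin (TCP) lies midway between the tips of the shut fingers; the grasp point (between the pads) lies 19 mm behind it (robot.grip_point_offset is the distance from the TCP to the grasp point, in m); z points along the fingers, y is the line along which they close (so a half turn about z gives the same grasp; the last joint's range is limited). The gripper opens to 94 mm and grips with 3 to 60 N. Pads are 16 mm wide; open, the fingers measure 119 mm over their backs; the gripper's body (75 mm by 177 mm) begins 78 mm behind the grasp point.
Start: joints at [-1.224, 0.417, -0.01, 1.614, 0.005, 1.111, -0.053], TCP at [0.236, 0.579, 0.205] pointing down, gripper open.
Joint ranges: [-2.81, 2.81], [-0.39, 2.02], [-1.27, 1.25], [0.06, 2.57], [-1.19, 4.33], [0.19, 2], [-2.82, 2.82]. Speed limits (rad/s): [1.89, 1.89, 2.39, 2.39, 3.01, 3.01, 3.01].

## Interface

Orientations are given as a 3x3 rotation matrix whose columns are the frame's x, y, z axes.
In Python, from workcell import sensors, camera, hand_in, robot gives the robot as it stands. The module is installed in compiled form; this text tells all that it offers.
- The arm moves only by the tool arm_command, never from a script. Its argument "targets" is one flat list of numbers, 7 for each row, row after row: the shift along the world's x, y, z in mm, then the turn, a rotation vector about the world's x, y, z in degrees, then the closure, from 0 (fully open) to 1 (shut). In form: [tx, ty, tz, rx, ry, rz, jaw, tx, ty, tz, rx, ry, rz, jaw, ...]. A call has 1 to 8 rows; each row shifts and turns the commanded pose from where the row before left it; what a row does not reach is not made up. A row lasts 1/12 s, in which the tool goes at most 41.7 mm and 7.16 degrees, less where a joint would pass 70% of its speed; a pose out of reach is approached as far as the arm can. A call with a gripper value outside its range is refused whole. The fingers move at their own pace and stop on an object; "squeeze" is the grip in N (left out, the last holds). Time passes only in rows, so rows that do not move let the fingers close. It gives the time, the measured TCP pose, the force, the opening and the grip force at its end, in the units of the state.
- sensors.read_state(): the state, without advancing time (a new reading comes with each control period).
- camera(name): name is "side" or "top" or "wrist"; returns a dict with "color" (480x640x3 uint8, red, green, blue), "fovy" (degrees; the focal length in pixels is half the picture's height over the tangent of half this angle, whatever the lens; pixels are square), "cx", "cy" (the principal point, pixels), "T" (4x4, takes a point from camera to world coordinates). Camera axes: x right, y up, looking along -z (the intrinsics and any distortion apply to the point x, -y, -z); pixel columns grow to the right and rows downward; lengths in m; the calibration is good to about 2 mm. A picture is of the moment at which its call begins. There is no depth.
- hand_in(): hands the job in; it is judged then, once.
The state is a dict: "time_s": time; "q": joint angles; "joint_velocities": joint speeds; "effort": joint torques, N m; "eef_pos": TCP position; "eef_rot": TCP orientation; "force": force on the tool from outside, world axes, zero at the start; "moment": the same for the moment, N m; "gripper_width": finger opening in m; "grip_force": force on a finger pad.
Only numpy, scipy, OpenCV 4.12 (cv2) and the standard library are available. Lean on these libraries where they do the work, as an engineer would, in place of code of your own. Each camera call takes 0.05 s, during which the arm holds its last target. There are 200 camera calls.

## Working session

There is one attempt and no reset: what is moved stays moved. The work goes in short steps, Python scripts to look and compute and a tool call to move; the robot and the scene stay as the last step left them, time stands still between calls to the robot, and variables do not carry over. Pictures are saved under pics/ and viewed, at most 10 in all, crops included, and the job is handed in when it is done.

Besides the shell and the picture viewer there is one more tool, called by a JSON object that holds its "method" and its "body". arm_command: Moves the arm, as the interface text tells. Its arguments: {"type":"object","properties":{"targets":{"type":"array","items":{"type":"number"}},"squeeze":{"type":"number"}},"required":["targets"]}

```bash
mkdir -p pics; cat > h.py <<'E'
from workcell import sensors, camera, hand_in, robot
import numpy as np, cv2
def snap(n,f):
    c=camera(n); cv2.imwrite('pics/'+f+'.png',c['color'][:,:,::-1]); np.save('pics/'+f+'.npy',c,allow_pickle=True); return c
def load(f): return np.load('pics/'+f+'.npy',allow_pickle=True).item()
def ray(c,u,v,z):
    f=240/np.tan(np.radians(c['fovy'])/2); T=np.array(c['T'])
    d=T[:3,:3]@np.array([(u-c['cx'])/f,-(v-c['cy'])/f,-1]); o=T[:3,3]
    return o+d*(z-o[2])/d[2]
def proj(c,p):
    f=240/np.tan(np.radians(c['fovy'])/2); T=np.array(c['T'])
    q=T[:3,:3].T@(np.array(p)-T[:3,3]); return c['cx']-f*q[0]/q[2], c['cy']+f*q[1]/q[2]
E
python3 - <<'E'
from h import *
for n in ('top','side'):
    c=snap(n,n+'0'); print(n,{k:v for k,v in c.items() if k!='color'})
print(sensors.read_state())
E
```

```text
top {'fovy': 49.78178133691757, 'cx': 307.18444593437255, 'cy': 244.43354621500683, 'T': array([[-8.70003801e-03,  9.89745149e-01, -1.42579275e-01,
         3.78072335e-01],
       [-9.99962151e-01, -8.60038577e-03,  1.31518854e-03,
        -7.49536049e-02],
       [ 7.54647131e-05,  1.42585321e-01,  9.89782512e-01,
         1.18314224e+00],
       [ 0.00000000e+00,  0.00000000e+00,  0.00000000e+00,
         1.00000000e+00]])}
side {'fovy': 46.84658058368897, 'cx': 327.82893873302334, 'cy': 234.75135504417224, 'T': array([[ 0.7208359 ,  0.54127509, -0.43291673,  0.04046083],
       [-0.69298429,  0.55113827, -0.46477885, -0.61783365],
       [-0.01297624,  0.63503377,  0.77237538,  0.95899408],
       [ 0.        ,  0.        ,  0.        ,  1.        ]])}
{'time_s': 0.1, 'q': array([-1.2245016 ,  0.41790306, -0.01034753,  1.61409831,  0.00471329,
        1.1107132 , -0.05299843]), 'joint_velocities': array([-0.00107381, -0.00091274, -0.00143789, -0.00103035,  0.00099525,
        0.00071786, -0.00029222]), 'effort': array([ 1.72129585e-03, -8.52579546e+01,  6.39978703e-01, -4.26696503e+01,
       -4.89238976e-02,  1.62798003e-02,  1.03287414e-04]), 'eef_pos': array([0.23620358, 0.57828217, 0.20490124]), 'eef_rot': array([[-9.25766462e-01,  3.78095677e-01, -3.40349408e-04],
       [ 3.78095822e-01,  9.25765877e-01, -1.04379483e-03],
       [-7.95704431e-05, -1.09499493e-03, -9.99999397e-01]]), 'force': array([-0.25513892, -0.06349221,  0.06949243]), 'moment': array([-0.01154281,  0.03321618,  0.01260075]), 'grip_force': 0.0, 'gripper_width': 0.09419597049040476}
```

View pics/top0.png

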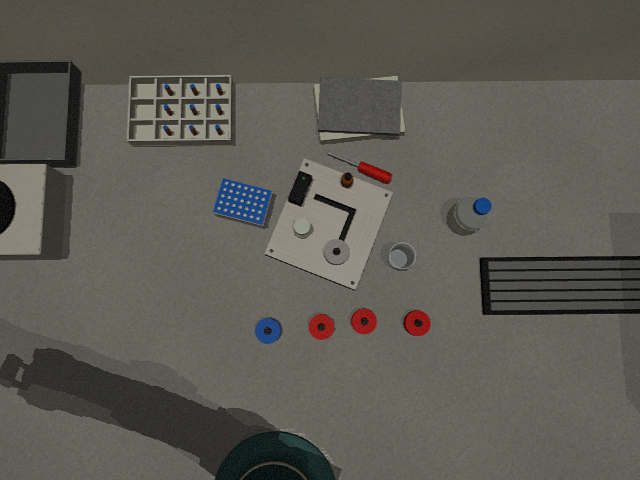

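View pics/side0.png

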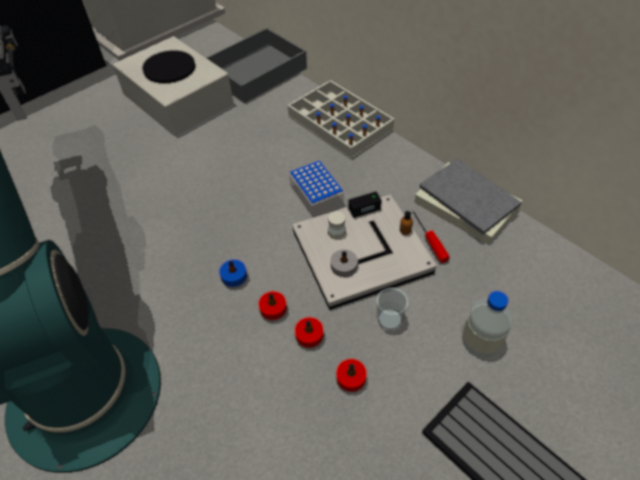

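The top view shows the deck with corners near (306,159), (393,188), (355,290) and (265,256). The carrier is at (337,251), the slot corner at (354,210), the short leg's end at (316,197), the jar at (302,228) and the dropper at (347,180). The side view agrees.

```bash
cat > m.py <<'E'
from h import *
c=load('top0'); im=c['color']; hsv=cv2.cvtColor(im,cv2.COLOR_RGB2HSV)
m=((hsv[...,2]>165)).astype(np.uint8); m[:150]=0;m[300:]=0;m[:,:255]=0;m[:,400:]=0
m=cv2.morphologyEx(m,cv2.MORPH_OPEN,np.ones((3,3)))
cs,_=cv2.findContours(m,cv2.RETR_EXTERNAL,cv2.CHAIN_APPROX_NONE); k=max(cs,key=cv2.contourArea)
P=np.array([ray(c,u,v,.03)[:2] for u,v in cv2.convexHull(k)[:,0]])
r=cv2.minAreaRect((P*1000).astype(np.float32)); print('deck',r)
b=(hsv[...,2]<75).astype(np.uint8); b[:190]=0;b[245:]=0;b[:,:312]=0;b[:,358:]=0
n,l,s,_=cv2.connectedComponentsWithStats(b); i=1+np.argmax(s[1:,4]); print(s[i])
v,u=np.nonzero(l==i); Q=np.array([ray(c,x,y,.03)[:2] for x,y in zip(u,v)])*1000
print('ext slot px: left',u.min(),v[u==u.min()],'bottom',v.max(),u[v==v.max()])
for h in (0,90,-90,180):
  a=np.radians(r[2]+h); R=np.array([[np.cos(a),-np.sin(a)],[np.sin(a),np.cos(a)]])
  if R[0,0]>.8: break
ctr=np.array(r[0]); D=(Q-ctr)@R
print('yaw',np.degrees(a)); 
print('slot in deck: x',np.percentile(D[:,0],[1,50,99]),'y',np.percentile(D[:,1],[1,50,99]))
lo=D[D[:,1]>-20]; ll=D[D[:,0]<25]; print('short leg x mean',lo[:,0].mean(),'long leg y mean',ll[:,1].mean(), 'y-slope', np.polyfit(ll[:,0],ll[:,1],1)[0],np.polyfit(lo[:,1],lo[:,0],1)[0])
f=lambda p,z:((ray(c,*p,z)[:2]*1000-ctr)@R).round(1)
print('vial',f((337,251),.076),'disc',f((337,251),.052),'jar',f((302,227),.08),'drop',f((347,180),.09))
pts={'start':(-75,-40),'corner':(45,-40),'end':(45,45),'c':(0,0)}
for k,p in pts.items():
  w=ctr+R@np.array(p); print(k,w,proj(c,[*w/1000,.03]))
o=im.copy()[140:300,240:410][:,:,::-1]; cv2.imwrite('pics/crop0.png',cv2.resize(o,None,fx=4,fy=3.75 if 0 else 3.7,interpolation=cv2.INTER_CUBIC))
E
python3 m.py
```

```text
Traceback (most recent call last):
  File "m.py", line 5, in <module>
    cs,_=cv2.findContours(m,cv2.RETR_EXTERNAL,cv2.CHAIN_APPROX_NONE); k=max(cs,key=cv2.contourArea)
                                                                        ~~~^^^^^^^^^^^^^^^^^^^^^^^^
ValueError: max() iterable argument is empty
```

```bash
python3 -c "
from h import *
im=load('top0')['color']
for p in [(320,240),(290,280),(380,220),(337,245),(345,232),(354,210),(300,260)]: print(p,im[p[1],p[0]])"
sed -i 's/hsv\[...,2\]>165/hsv[...,2]>132/' m.py; python3 m.py
```

```text
(320, 240) [147 140 130]
(290, 280) [107 104  98]
(380, 220) [145 140 129]
(337, 245) [122 116 110]
(345, 232) [24 19  7]
(354, 210) [10  1  6]
(300, 260) [143 138 127]
deck ((594.57177734375, -126.14279174804688), (218.65736389160156, 239.3453826904297), 67.76751708984375)
[314 194  42  47 402]
ext slot px: left 314 [197 198] bottom 240 [342 343]
yaw -22.23248291015625
slot in deck: x [-25.67505191  40.44254083  50.87777102] y [-45.64434156 -27.71731946  51.69162645]
short leg x mean 44.58529729304766 long leg y mean -39.49606157112923 y-slope -0.002642919339429896 0.002285220767899066
vial [-61.1 -40.6] disc [-57.6 -40.8] jar [-40.9  48.8] drop [90.1 -4.3]
start [ 510.01293511 -134.79161826] (np.float64(333.30927024586816), np.float64(259.28746152484126))
corner [ 621.09168215 -180.19549426] (np.float64(352.49829785421025), np.float64(210.56525871605166))
end [ 653.25276098 -101.51471511] (np.float64(317.7338053362389), np.float64(197.04455802163207))
c [ 594.57177734 -126.14279175] (np.float64(328.90027889527255), np.float64(222.24044042647873))
```

View pics/crop0.png

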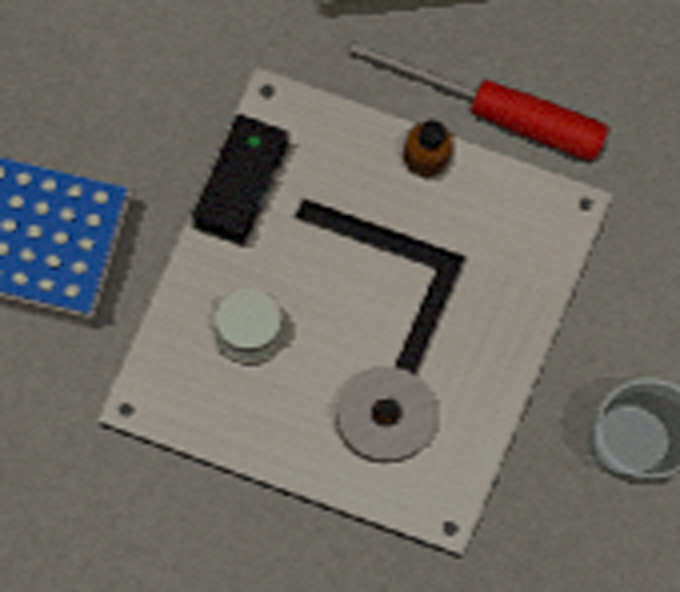

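The crop confirms the fit: deck centre at (594.6, −126.1) mm with yaw −22.2°, and the carrier near deck (−59, −40). The tool's closing axis already lies along the deck's y, so I'll shut the fingers and move over to a point behind the carrier.

{"method": "arm_command", "body": {"targets": [11,-31,0,0,0,0,1,11,-31,0,0,0,0,1,11,-31,0,0,0,0,1,11,-31,0,0,0,0,1,11,-31,0,0,0,0,1,11,-31,0,0,0,0,1,11,-31,0,0,0,0,1,11,-31,0,0,0,0,1], "squeeze": 5}}

```text
time_s: 0.77
eef_pos: [0.3245, 0.3289, 0.2053]
eef_rot: [[-0.926, 0.378, -0.0], [0.378, 0.926, -0.0], [0.0, -0.0, -1.0]]
force: [0.8, 0.6, -0.2]
gripper_width: 0.0443
grip_force: 0.0
```

{"method": "arm_command", "body": {"targets": [11,-31,0,0,0,0,1,11,-31,0,0,0,0,1,11,-31,0,0,0,0,1,11,-31,0,0,0,0,1,11,-31,0,0,0,0,1,11,-31,0,0,0,0,1,11,-31,0,0,0,0,1,11,-31,0,0,0,0,1]}}

```text
time_s: 1.43
eef_pos: [0.4124, 0.0809, 0.2054]
eef_rot: [[-0.926, 0.378, 0.0], [0.378, 0.926, 0.0], [0.0, 0.0, -1.0]]
force: [1.2, -0.4, 0.3]
gripper_width: 0.0008
grip_force: 0.0
```

{"method": "arm_command", "body": {"targets": [9,-29,0,0,0,0,1,9,-29,0,0,0,0,1,10,-29,0,0,0,0,1,10,-29,-15,0,0,0,1,10,-29,-15,0,0,0,1,10,-29,-15,0,0,0,1,10,-30,-15,0,0,0,1,0,0,0,0,0,0,1]}}

```text
time_s: 2.1
eef_pos: [0.4797, -0.1265, 0.143]
eef_rot: [[-0.924, 0.383, -0.003], [0.383, 0.924, -0.002], [0.002, -0.003, -1.0]]
force: [-1.1, -0.1, -1.1]
gripper_width: 0.0008
grip_force: 0.0
```

```bash
python3 - <<'E'
from h import *
for n in('wrist','top'): snap(n,n+'1')
a=load('top1')['color'][140:300,240:410]; b=load('wrist1')['color']
cv2.imwrite('pics/v1.png',np.hstack([cv2.resize(b,(400,300)),cv2.resize(a,(400,300),interpolation=cv2.INTER_CUBIC)])[:,:,::-1])
print(sensors.read_state()['eef_pos'])
E
```

```text
[ 0.47973141 -0.12234387  0.14464787]
```

View pics/v1.png

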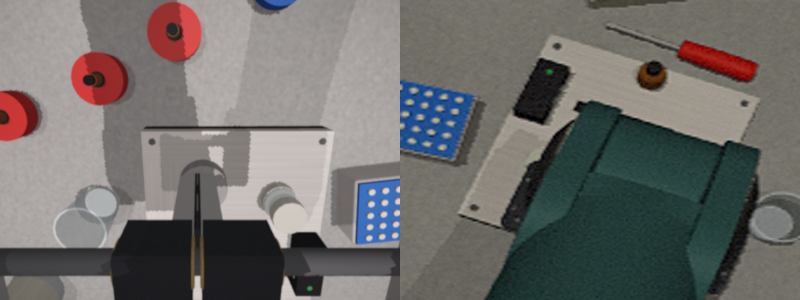

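The wrist view (left half) looks back over the fingers. The carrier's rear rim shows at about (203,163), and the fingertips are at (197,175). I'll check that rim point against the model.

```bash
cat >> h.py <<'E'
CT=np.array([594.6,-126.1]); A=np.radians(-22.23); R=np.array([[np.cos(A),-np.sin(A)],[np.sin(A),np.cos(A)]])
def deck(w): return ((np.array(w)[:2]*1000-CT)@R).round(1)
def world(d): return (CT+R@np.array(d)).round(1)
E
python3 - <<'E'
from h import *
c=load('wrist1'); print(deck(ray(c,203*1.6,162*1.6,.052)),'corners',deck(ray(c,153*1.6,142*1.6,.03)),deck(ray(c,320*1.6,141*1.6,.03)))
print('tcp',deck(sensors.read_state()['eef_pos']))
print('exp rim px',np.array(proj(c,[*world((-87,-40))/1000,.052]))/1.6,'ctr',np.array(proj(c,[*world((-59,-40))/1000,.052]))/1.6)
print([ (d,world(d)) for d in [(-105,-40),(9,-40),(-40,-40),(45,-95),(45,5)]])
E
```

```text
[-89.6 -39. ] corners [-106.3  -96. ] [-106.6   95.1]
tcp [-107.8  -40. ]
exp rim px [202.07999708 164.2682076 ] ctr [202.11193694 187.96995199]
[((-105, -40), array([ 482.3, -123.4])), ((9, -40), array([ 587.8, -166.5])), ((-40, -40), array([ 542.4, -148. ])), ((45, -95), array([ 600.3, -231.1])), ((45, 5), array([ 638.1, -138.5]))]
```

The rim matches the model, leaving about 11 mm of clearance behind the carrier. I'll lower to mid-disc height.

{"method": "arm_command", "body": {"targets": [0,0,-20,0,0,0,1,0,0,-20,0,0,0,1,0,0,-20,0,0,0,1,0,0,-20,0,0,0,1,0,0,-15,0,0,0,1,0,0,-8,0,0,0,1,0,0,0,0,0,0,1,0,0,0,0,0,0,1]}}

```text
time_s: 2.87
eef_pos: [0.4806, -0.1209, 0.043]
eef_rot: [[-0.926, 0.378, 0.0], [0.378, 0.926, 0.0], [-0.0, 0.0, -1.0]]
force: [0.5, 0.8, -0.3]
gripper_width: 0.0007
grip_force: 0.0
```

{"method": "arm_command", "body": {"targets": [-1,-2,-3,0,0,0,1,3.7,-1.5,0,0,0,0,1,3.7,-1.5,0,0,0,0,1,2.8,-1.1,0,0,0,0,1,2.8,-1.1,0,0,0,0,1,2.8,-1.1,0,0,0,0,1,2.8,-1.1,0,0,0,0,1,2.8,-1.1,0,0,0,0,1]}}

```text
time_s: 3.53
eef_pos: [0.5008, -0.132, 0.0394]
eef_rot: [[-0.926, 0.378, -0.001], [0.378, 0.926, 0.0], [0.001, -0.0, -1.0]]
force: [-3.6, 1.3, 2.6]
gripper_width: 0.0006
grip_force: 2.1
```

{"method": "arm_command", "body": {"targets": [2.8,-1.1,0,0,0,0,1,2.8,-1.1,0,0,0,0,1,2.8,-1.1,0,0,0,0,1,2.8,-1.1,0,0,0,0,1,2.8,-1.1,0,0,0,0,1,2.8,-1.1,0,0,0,0,1,2.8,-1.1,0,0,0,0,1,2.8,-1.1,0,0,0,0,1]}}

```text
time_s: 4.2
eef_pos: [0.5234, -0.1408, 0.0394]
eef_rot: [[-0.926, 0.378, 0.0], [0.378, 0.926, -0.0], [-0.0, -0.0, -1.0]]
force: [-2.7, 0.8, 3.0]
gripper_width: 0.0001
grip_force: 1.8
```

{"method": "arm_command", "body": {"targets": [2.8,-1.1,0,0,0,0,1,2.8,-1.1,0,0,0,0,1,2.8,-1.1,0,0,0,0,1,2.8,-1.1,0,0,0,0,1,2.8,-1.1,0,0,0,0,1,2.8,-1.1,0,0,0,0,1,2.8,-1.1,0,0,0,0,1,2.8,-1.1,0,0,0,0,1]}}

```text
time_s: 4.87
eef_pos: [0.5458, -0.1497, 0.0394]
eef_rot: [[-0.926, 0.378, 0.0], [0.378, 0.926, -0.0], [-0.0, -0.0, -1.0]]
force: [-3.8, 1.5, 2.4]
gripper_width: 0.0003
grip_force: 1.8
```

```bash
python3 - <<'E'
from h import *
for n in('wrist','side'): snap(n,n+'2')
a=load('side2')['color'][170:330,270:483]; b=load('wrist2')['color']
cv2.imwrite('pics/v2.png',np.hstack([cv2.resize(b,(400,300)),cv2.resize(a,(400,300),interpolation=cv2.INTER_CUBIC)])[:,:,::-1])
print(deck(sensors.read_state()['eef_pos']))
E
```

```text
[-35.8 -40.3]
```

View pics/v2.png

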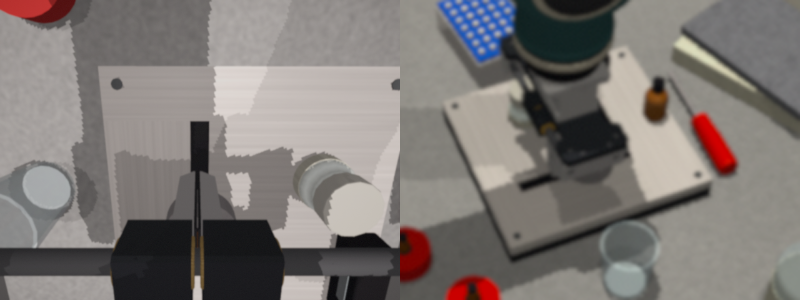

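The wrist view shows the start of the slot uncovered at (200,145), with the carrier moving ahead of the fingers and nothing else disturbed. I'll carry on.

{"method": "arm_command", "body": {"targets": [2.8,-1.1,0,0,0,0,1,2.8,-1.1,0,0,0,0,1,2.8,-1.1,0,0,0,0,1,2.8,-1.1,0,0,0,0,1,2.8,-1.1,0,0,0,0,1,2.8,-1.1,0,0,0,0,1,2.8,-1.1,0,0,0,0,1,2.8,-1.1,0,0,0,0,1]}}

```text
time_s: 5.63
eef_pos: [0.5682, -0.1584, 0.0394]
eef_rot: [[-0.926, 0.378, -0.0], [0.378, 0.926, -0.0], [-0.0, -0.0, -1.0]]
force: [-3.1, 1.4, 1.2]
gripper_width: 0.0004
grip_force: 1.5
```

{"method": "arm_command", "body": {"targets": [2.8,-1.1,0,0,0,0,1,2.8,-1.1,0,0,0,0,1,2.8,-1.1,0,0,0,0,1,2.8,-1.1,0,0,0,0,1,1.0,-0.4,0,0,0,0,1,1.0,-0.4,0,0,0,0,1,1.0,-0.4,0,0,0,0,1,1.0,-0.4,0,0,0,0,1]}}

```text
time_s: 6.3
eef_pos: [0.5832, -0.1643, 0.0394]
eef_rot: [[-0.926, 0.378, -0.0], [0.378, 0.926, -0.0], [-0.0, -0.0, -1.0]]
force: [-2.5, 1.2, 1.0]
gripper_width: 0.0005
grip_force: 1.4
```

{"method": "arm_command", "body": {"targets": [0.9,-0.4,0,0,0,0,1,0.9,-0.4,0,0,0,0,1,0.9,-0.4,0,0,0,0,1]}}

```text
time_s: 6.55
eef_pos: [0.5859, -0.1655, 0.0394]
eef_rot: [[-0.926, 0.378, -0.0], [0.378, 0.926, -0.0], [-0.0, -0.0, -1.0]]
force: [-2.4, 1.3, 0.7]
gripper_width: 0.0008
grip_force: 1.4
```

{"method": "arm_command", "body": {"targets": [0.9,-0.4,0,0,0,0,1,0.9,-0.4,0,0,0,0,1]}}

```text
time_s: 6.72
eef_pos: [0.5877, -0.1663, 0.0394]
eef_rot: [[-0.926, 0.378, -0.0], [0.378, 0.926, -0.0], [-0.0, -0.0, -1.0]]
force: [-2.6, 2.0, 1.7]
gripper_width: 0.0004
grip_force: 1.4
```

{"method": "arm_command", "body": {"targets": [0.9,-0.4,0,0,0,0,1]}}

```text
time_s: 6.8
eef_pos: [0.5886, -0.1668, 0.0394]
eef_rot: [[-0.926, 0.378, -0.0], [0.378, 0.926, -0.0], [-0.0, -0.0, -1.0]]
force: [-2.3, 1.5, 1.8]
gripper_width: 0.0006
grip_force: 1.5
```

{"method": "arm_command", "body": {"targets": [0.9,-0.4,0,0,0,0,1]}}

```text
time_s: 6.88
eef_pos: [0.5894, -0.1671, 0.0394]
eef_rot: [[-0.926, 0.378, -0.0], [0.378, 0.926, 0.0], [0.0, -0.0, -1.0]]
force: [-7.2, 4.0, 3.9]
gripper_width: 0.0003
grip_force: 4.0
```

The force rose to about 9 N with the carrier near x = 47, so it is at the end of the long leg. I'll back off and lift.

{"method": "arm_command", "body": {"targets": [-2,1,0,0,0,0,1,-5,2,0,0,0,0,1,-5,2,0,0,0,0,1,0,0,10,0,0,0,1,0,0,25,0,0,0,1,0,0,25,0,0,0,1,0,0,20,0,0,0,1,0,0,10,0,0,0,1]}}

```text
time_s: 7.55
eef_pos: [0.5784, -0.1625, 0.1327]
eef_rot: [[-0.926, 0.378, 0.003], [0.378, 0.926, -0.001], [-0.003, 0.001, -1.0]]
force: [-0.6, 0.9, -0.1]
gripper_width: 0.0004
grip_force: 0.0
```

{"method": "arm_command", "body": {"targets": [5,-15,0,0,0,0,1,5,-18,0,0,0,0,1,6,-18,0,0,0,0,1,6,-17,0,0,0,0,1,0,0,0,0,0,0,1,0,0,0,0,0,0,1]}}

```text
time_s: 8.05
eef_pos: [0.5991, -0.2308, 0.1292]
eef_rot: [[-0.925, 0.379, -0.0], [0.379, 0.925, -0.0], [0.0, -0.0, -1.0]]
force: [0.7, 0.3, -0.3]
gripper_width: 0.0005
grip_force: 0.0
```

```bash
python3 - <<'E'
from h import *
for n in('wrist','side'): snap(n,n+'3')
a=load('side3')['color'][170:330,270:483]; b=load('wrist3')['color']
cv2.imwrite('pics/v3.png',np.hstack([cv2.resize(b,(400,300)),cv2.resize(a,(400,300),interpolation=cv2.INTER_CUBIC)])[:,:,::-1])
s=sensors.read_state();print(s['eef_pos'],deck(s['eef_pos']),s['force'])
c=load('wrist3'); print(np.array(proj(c,[*world((47,-40))/1000,.076]))/1.6)
E
```

```text
[ 0.59925342 -0.2293005   0.12926179] [ 43.4 -93.8] [-0.23829975  0.70484903 -0.28754636]
[257.72782341 162.11985619]
```

View pics/v3.png

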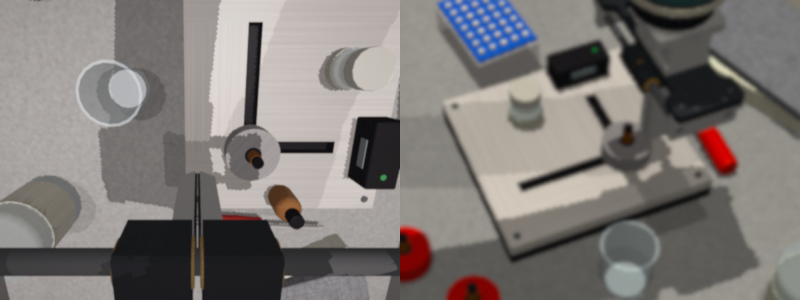

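The wrist view has the vial top at (257,162), exactly where x = 47, y = −40 predicts. The carrier is at the corner and the bystanders are untouched. I'll lower on its −y side.

{"method": "arm_command", "body": {"targets": [2,-1,-20,0,0,0,1,0,0,-20,0,0,0,1,0,0,-20,0,0,0,1,0,0,-15,0,0,0,1,0,0,-10,0,0,0,1,0,0,-5,0,0,0,1,0,0,0,0,0,0,1]}}

```text
time_s: 8.73
eef_pos: [0.6011, -0.2305, 0.0388]
eef_rot: [[-0.926, 0.378, -0.001], [0.378, 0.926, 0.0], [0.001, -0.0, -1.0]]
force: [0.1, -0.2, -0.2]
gripper_width: 0.0001
grip_force: 0.0
```

{"method": "arm_command", "body": {"targets": [1.1,2.8,0,0,0,0,1,1.1,2.8,0,0,0,0,1,1.1,2.8,0,0,0,0,1,1.1,2.8,0,0,0,0,1,1.1,2.8,0,0,0,0,1,1.1,2.8,0,0,0,0,1,1.1,2.8,0,0,0,0,1,1.1,2.8,0,0,0,0,1]}}

```text
time_s: 9.4
eef_pos: [0.6103, -0.2092, 0.0397]
eef_rot: [[-0.926, 0.379, 0.0], [0.379, 0.926, -0.001], [-0.001, -0.001, -1.0]]
force: [-2.1, -3.8, 4.7]
gripper_width: 0.0003
grip_force: 2.4
```

{"method": "arm_command", "body": {"targets": [1.1,2.8,0,0,0,0,1,1.1,2.8,0,0,0,0,1,1.1,2.8,0,0,0,0,1,1.1,2.8,0,0,0,0,1,1.1,2.8,0,0,0,0,1,1.1,2.8,0,0,0,0,1,1.1,2.8,0,0,0,0,1,1.1,2.8,0,0,0,0,1]}}

```text
time_s: 10.07
eef_pos: [0.6192, -0.186, 0.0394]
eef_rot: [[-0.926, 0.378, 0.0], [0.378, 0.926, -0.0], [-0.0, -0.0, -1.0]]
force: [-1.5, -4.0, 4.2]
gripper_width: 0.0004
grip_force: 2.2
```

```bash
python3 - <<'E'
from h import *
for n in('wrist','side'): snap(n,n+'4')
a=load('side4')['color'][170:330,270:483]; b=load('wrist4')['color']
cv2.imwrite('pics/v4.png',np.hstack([cv2.resize(b,(400,300)),cv2.resize(a,(400,300),interpolation=cv2.INTER_CUBIC)])[:,:,::-1])
s=sensors.read_state();print(deck(s['eef_pos']),s['force'])
E
```

```text
[ 45.3 -45.5] [ 0.33948402 -0.76035674 -0.04270388]
```

View pics/v4.png

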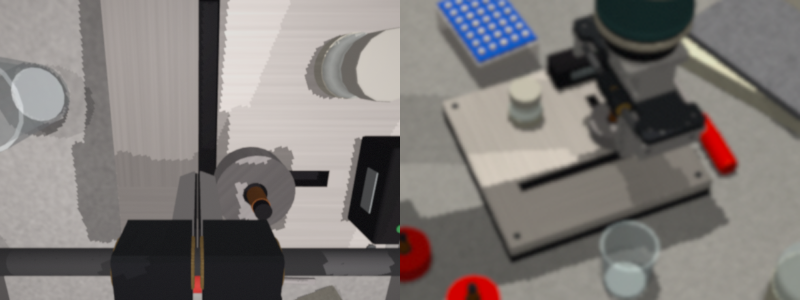

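The carrier is moving along the short leg at (255,185), and the block face is still ahead at about (362,190). I'll continue, then slow down.

{"method": "arm_command", "body": {"targets": [1.1,2.8,0,0,0,0,1,1.1,2.8,0,0,0,0,1,1.1,2.8,0,0,0,0,1,1.1,2.8,0,0,0,0,1,1.1,2.8,0,0,0,0,1,1.1,2.8,0,0,0,0,1,1.1,2.8,0,0,0,0,1,1.1,2.8,0,0,0,0,1]}}

```text
time_s: 10.83
eef_pos: [0.6279, -0.1635, 0.0393]
eef_rot: [[-0.926, 0.378, -0.0], [0.378, 0.926, 0.0], [0.0, -0.0, -1.0]]
force: [-0.3, -2.4, -0.5]
gripper_width: 0.0005
grip_force: 0.9
```

{"method": "arm_command", "body": {"targets": [1.1,2.8,0,0,0,0,1,1.1,2.8,0,0,0,0,1,1.1,2.8,0,0,0,0,1,1.1,2.8,0,0,0,0,1,0.4,0.9,0,0,0,0,1,0.4,0.9,0,0,0,0,1,0.4,0.9,0,0,0,0,1,0.4,0.9,0,0,0,0,1]}}

```text
time_s: 11.5
eef_pos: [0.6338, -0.1492, 0.0394]
eef_rot: [[-0.926, 0.378, -0.0], [0.378, 0.926, -0.0], [-0.0, -0.0, -1.0]]
force: [-0.1, -1.5, -0.0]
gripper_width: 0.001
grip_force: 0.9
```

{"method": "arm_command", "body": {"targets": [0.4,0.9,0,0,0,0,1,0.4,0.9,0,0,0,0,1,0.4,0.9,0,0,0,0,1,0.4,0.9,0,0,0,0,1,0.4,0.9,0,0,0,0,1]}}

```text
time_s: 11.92
eef_pos: [0.6359, -0.1446, 0.0394]
eef_rot: [[-0.926, 0.378, -0.0], [0.378, 0.926, -0.0], [-0.0, -0.0, -1.0]]
force: [-0.3, -1.3, -0.7]
gripper_width: 0.0004
grip_force: 0.9
```

{"method": "arm_command", "body": {"targets": [0.4,0.9,0,0,0,0,1,0.4,0.9,0,0,0,0,1,0.4,0.9,0,0,0,0,1]}}

```text
time_s: 12.17
eef_pos: [0.637, -0.1418, 0.0394]
eef_rot: [[-0.926, 0.378, -0.0], [0.378, 0.926, -0.0], [0.0, -0.0, -1.0]]
force: [-1.2, -2.0, -1.3]
gripper_width: 0.0005
grip_force: 0.9
```

```bash
python3 - <<'E'
from h import *
c=snap('wrist','wrist5'); s=sensors.read_state();print(deck(s['eef_pos']),s['force'])
hsv=cv2.cvtColor(c['color'],cv2.COLOR_RGB2HSV)
cv2.imwrite('pics/v5.png',c['color'][:,:,::-1])
for y in (38,42,45): print(y,proj(c,[*world((45,y))/1000,.076]))
E
```

```text
[45.3  1.7] [-0.08280569 -1.97847079 -0.49496306]
38 (np.float64(415.7386509315064), np.float64(331.8080106593459))
42 (np.float64(426.38890555217915), np.float64(331.7778966769049))
45 (np.float64(434.2473487522252), np.float64(331.98884652155726))
```

View pics/v5.png

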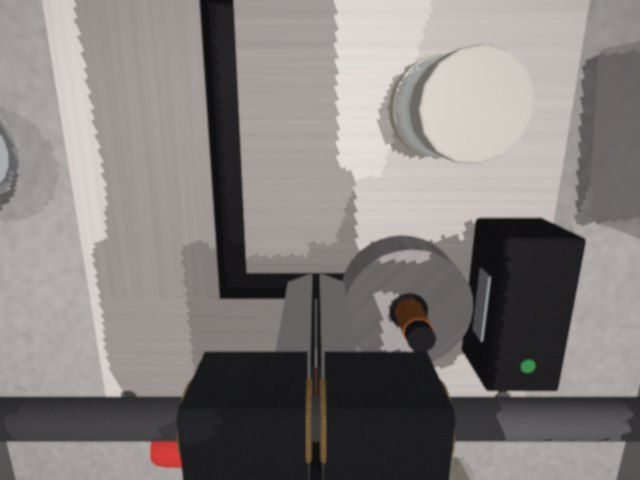

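The vial top is at (421,337), which puts the carrier at y ≈ 40–41, with a thin gap left to the block at x ≈ 470. About 4 mm remains, so I'll go in 1 mm steps and watch the force.

{"method": "arm_command", "body": {"targets": [0.4,0.9,0,0,0,0,1,0.4,0.9,0,0,0,0,1]}}

```text
time_s: 12.38
eef_pos: [0.6379, -0.1401, 0.0394]
eef_rot: [[-0.926, 0.378, -0.0], [0.378, 0.926, -0.0], [-0.0, -0.0, -1.0]]
force: [-0.6, -1.8, -0.7]
gripper_width: 0.0006
grip_force: 0.9
```

{"method": "arm_command", "body": {"targets": [0.4,0.9,0,0,0,0,1]}}

```text
time_s: 12.47
eef_pos: [0.6383, -0.1392, 0.0394]
eef_rot: [[-0.926, 0.378, 0.0], [0.378, 0.926, -0.0], [-0.0, -0.0, -1.0]]
force: [0.1, -1.0, -0.6]
gripper_width: 0.0006
grip_force: 0.9
```

{"method": "arm_command", "body": {"targets": [0.4,0.9,0,0,0,0,1]}}

```text
time_s: 12.55
eef_pos: [0.6387, -0.1382, 0.0394]
eef_rot: [[-0.926, 0.378, 0.0], [0.378, 0.926, -0.0], [-0.0, -0.0, -1.0]]
force: [-0.5, -2.2, 0.4]
gripper_width: 0.0004
grip_force: 0.9
```

{"method": "arm_command", "body": {"targets": [0.4,0.9,0,0,0,0,1]}}

```text
time_s: 12.63
eef_pos: [0.639, -0.1375, 0.0394]
eef_rot: [[-0.926, 0.378, -0.0], [0.378, 0.926, -0.0], [-0.0, -0.0, -1.0]]
force: [-2.2, -5.2, -0.3]
gripper_width: 0.0005
grip_force: 3.6
```

{"method": "arm_command", "body": {"targets": [0.3,0.7,0,0,0,0,1]}}

```text
time_s: 12.72
eef_pos: [0.6391, -0.1374, 0.0394]
eef_rot: [[-0.926, 0.379, -0.0], [0.379, 0.926, -0.001], [-0.0, -0.001, -1.0]]
force: [-3.5, -6.7, 0.4]
gripper_width: 0.0008
grip_force: 4.0
```

The carrier has stopped and the force is rising, so it is against the block. I'll back off, lift and retreat.

{"method": "arm_command", "body": {"targets": [0,0,0,0,0,0,1,-0.8,-2,0,0,0,0,1,-2,-5,0,0,0,0,1,-2,-5,0,0,0,0,1,0,0,15,0,0,0,1,0,0,30,0,0,0,1,0,0,35,0,0,0,1,0,0,35,0,0,0,1]}}

```text
time_s: 13.38
eef_pos: [0.6341, -0.1489, 0.1568]
eef_rot: [[-0.926, 0.379, -0.0], [0.379, 0.926, -0.0], [0.0, -0.0, -1.0]]
force: [-0.2, -0.2, 0.5]
gripper_width: 0.0006
grip_force: 0.0
```

{"method": "arm_command", "body": {"targets": [-25,5,20,0,0,0,1,-30,10,10,0,0,0,1,-30,25,0,0,0,0,1,-25,30,0,0,0,0,1,-20,35,0,0,0,0,1,-15,35,0,0,0,0,1,-10,35,0,0,0,0,1,-10,35,0,0,0,0,1]}}

```text
time_s: 14.05
eef_pos: [0.4687, 0.0627, 0.1858]
eef_rot: [[-0.926, 0.379, 0.001], [0.379, 0.926, 0.001], [-0.001, 0.002, -1.0]]
force: [0.5, -0.1, 0.5]
gripper_width: 0.0001
grip_force: 0.0
```

{"method": "arm_command", "body": {"targets": [-10,35,0,0,0,0,1,-10,35,0,0,0,0,1,-10,35,0,0,0,0,1,-10,35,0,0,0,0,1,-10,35,0,0,0,0,1,-10,35,0,0,0,0,1,0,0,0,0,0,0,1,0,0,0,0,0,0,1]}}

```text
time_s: 14.72
eef_pos: [0.409, 0.2728, 0.1853]
eef_rot: [[-0.927, 0.375, 0.001], [0.375, 0.927, 0.001], [-0.0, 0.001, -1.0]]
force: [-0.0, 0.2, -0.6]
gripper_width: 0.0004
grip_force: 0.0
```

```bash
python3 - <<'E'
from h import *
c=snap('top','top6'); snap('side','side6')
a=load('side6')['color'][170:330,270:483]; b=c['color'][140:300,240:453]
cv2.imwrite('pics/v6.png',np.hstack([cv2.resize(x,(400,300),interpolation=cv2.INTER_CUBIC) for x in (b,a)])[:,:,::-1])
p=np.array(proj(c,[*world((45,45))/1000,.052])); print('exp home disc centre in crop',(p-[240,140])*[400/213,300/160])
s=sensors.read_state();print(s['eef_pos'],s['force'])
E
```

```text
exp home disc centre in crop [146.33982797 102.6252115 ]
[0.40990478 0.27061009 0.18509221] [ 0.49541772 -0.67249062  0.50305818]
```

View pics/v6.png

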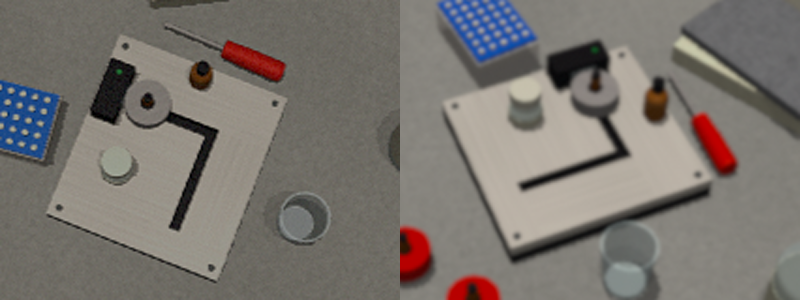

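The top crop shows the disc at (148,103) touching the block, against a predicted home of (146,103). One quick number to confirm it.

```bash
python3 - <<'E'
from h import *
def disc(f,near):
    c=load(f); g=cv2.cvtColor(c['color'],cv2.COLOR_RGB2GRAY); x0,y0=near[0]-20,near[1]-20
    m=((g>85)&(g<129)).astype(np.uint8)[y0:y0+40,x0:x0+40]
    yy,xx=np.mgrid[0:40,0:40]; m[(xx-20)**2+(yy-20)**2>17**2]=0
    m=cv2.morphologyEx(m,cv2.MORPH_OPEN,np.ones((3,3)))
    k=max(cv2.findContours(m,0,cv2.CHAIN_APPROX_NONE)[0],key=cv2.contourArea)
    (u,v),r=cv2.minEnclosingCircle(cv2.convexHull(k)); print(f,u+x0,v+y0,r,deck(ray(c,u+x0,v+y0,.05)))
disc('top0',(337,251)); disc('top6',(319,195))
E
```

```text
top0 335.86885261535645 251.9344253540039 13.746223449707031 [-60.2 -39.3]
top6 318.73144149780273 194.10698699951172 12.871506690979004 [47.5 44. ]
```

```bash
python3 -c "from h import *; print(hand_in())"
```

```text
the job is handed in; nothing more can be done
None
```

The carrier was pushed along the long leg to the corner, then sideways until it stopped against the reader block. The last camera reading put it within about 3 mm of home (x 47.5, y 44.0 mm, target 45, 45), the other things look unmoved, the hand is clear, and the job was handed in at about 15 s.

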